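# Flip the flanged hub that was racked back to front

## Task

Three flanged hubs stand on edge in the wooden rack, and one of them was racked back to front, its round boss pointing the opposite way to the other two. Lift that one out, flip it over so that its boss points the same way as the others, and put it back fully home in its own slot. Leave the other two hubs where they stand.

Things in the scene. Friction and masses are not known exactly. Their poses are not given: they have to be found in the camera images.
- hub_odd_center (a point): the hub that stands back to front, centre of its flange. Aluminium, 0.3 kg: flange plate 80 wide (x), 12 thick (y), 100 mm tall (z, up), with a round boss, 36 mm across, 24 mm long, in the middle of the face that y points out of; the other face is flat. Top edge 50 mm above this point, boss from 32 mm below that edge. Grip it across the 12 mm at the top edge; the slot holds its lowest 26 mm
- hub_odd_boss (a point): centre of the end face of that hub's boss, 30 mm from the flange centre along y
- hub_a_center (a point): a like hub that stands the right way round; centre of its flange, same axes (y out of the boss). Stays where it is
- hub_b_center (a point): the other like hub that stands the right way round; centre of its flange, same axes (y out of the boss). Stays where it is
- rack: fixed beech rack 90 x 290 x 38 mm, origin at the centre of its underside, z up. Three slots along its x, open-ended, at y = -100, 0, +100 mm; floor at z = 12, slot 15 mm wide up to z = 28, widening to 27 mm at the mouth, z = 38. Seated, a hub's flange centre is at z = 62. Right hubs have the boss toward the rack's +y, the odd one toward -y. Which hub is in which slot varies

How it is judged:
By the outcome, as a careful person would: the job done as asked, in the order asked, and still so for the second after the job is handed in, with the robot touching nothing.
It also fails if it takes over 38 s, if anything falls off the work surface, if the arm or the gripper's body presses on something with over 40 N, if the wrist force passes 120 N, or if a joint passes its speed limit or range.

## Robot

A 6-joint arm with a two-finger parallel gripper is mounted at the origin on a cart in front of the work surface, level with it; the furniture and walls round the work are solid. World frame = base frame: x ahead of the robot, y to its left, z up, the work surface at z = 0. Lengths are in m, angles in rad, forces in N, time in s.
With the tool pointing down it reaches from about 0.275 to 0.825 m from the base axis. Payload 5.2 kg.
Tool frame: the origin (TCP) lies midway between the tips of the shut fingers; the grasp point (between the pads) lies 19 mm behind it; z points along the fingers, y is the line along which they close (so a half turn about z gives the same grasp; the last joint's range is limited). The gripper opens to 93 mm and grips with 3 to 60 N. Pads are 15 mm wide; open, the fingers measure 128 mm over their backs; the gripper's body (75 mm by 188 mm) begins 65 mm behind the grasp point.
Start: joints at [-1.37, 0.259, 1.535, -0, 1.348, -0.203], TCP at [0.216, -0.506, 0.219] pointing down, gripper open.
Joint ranges: [-3.14, 3.14], [-0.91, 2.08], [0.19, 2.58], [-1.22, 4.36], [0.22, 2.71], [-3.12, 3.12]. Speed limits (rad/s): [2.57, 2.57, 3.14, 3.14, 3.14, 3.14].

## Interface

Orientations are given as a unit quaternion [x, y, z, w].
In Python, from bench import ctrl gives the robot as it stands. Calls block until the motion is done:
- ctrl.reach(position, orientation): joint-space move of the TCP to a pose.
- ctrl.movel(position, rot=None, vel=0.15, force_limit=None): straight line of the TCP; rot=None keeps the orientation; vel is the mean speed in m/s. With force_limit (N) it stops when the force on the tool has changed by that much, and returns True; else False.
- ctrl.move_joints(angles): joint-space move.
- ctrl.grip(opening): finger opening in m; the grip force is fixed at half the most; returns when the fingers have stopped.
- ctrl.dwell(seconds).
- ctrl.inverse_kinematics(position, orientation): joint angles nearest the present ones, or None.
- ctrl.snapshot(name): name is "scene" or "top"; returns a dict with "pixels" (420x560x3 uint8, red, green, blue), "fx", "fy", "cx", "cy" (pixels), "R" (3x3) and "t" (3): a world point X has camera coordinates R X + t. Camera axes: x right, y down, z forward; pixel columns grow to the right and rows downward; lengths in m; the calibration is good to about 2 mm. A picture is of the moment at which its call begins. There is no depth.
A pose or a line that the arm cannot do raises ctrl.IKError and nothing moves.
- ctrl.finish_job(): hands the job in; it is judged then, once.
Readings, each from a call of its own:
- ctrl.current_clock(): time.
- ctrl.current_joints(): joint angles.
- ctrl.current_joint_vel(): joint speeds.
- ctrl.current_effort(): joint torques, N m.
- ctrl.current_eef_pos(): TCP position.
- ctrl.current_orientation(): TCP orientation.
- ctrl.current_ft_force(): force on the tool from outside, world axes, zero at the start.
- ctrl.current_ft_torque(): the same for the moment, N m.
- ctrl.current_grip_width(): finger opening in m.
- ctrl.current_grasp_force(): force on a finger pad.
Only numpy, scipy, OpenCV 4.12 (cv2) and the standard library are available. Lean on these libraries where they do the work, as an engineer would, in place of code of your own. Each camera call takes 0.05 s, during which the arm holds its last target. There are 200 camera calls.

## Working session

There is one attempt and no reset: what is moved stays moved. The work goes in short steps, each a Python script; the robot and the scene stay as the last script left them, time stands still between calls to the robot, and variables do not carry over. Pictures are saved under pics/ and viewed, at most 10 in all, crops included, and the job is handed in when it is done.

```bash
ls; mkdir -p pics; python3 - <<'E'
from bench import ctrl
import cv2,numpy as np,pickle
d={}
for n in("scene","top"):
    s=ctrl.snapshot(n);d[n]=s;cv2.imwrite(f"pics/{n}0.png",s["pixels"][:,:,::-1])
    print(n,s["fx"],s["fy"],s["cx"],s["cy"],"C",-np.array(s["R"]).T@s["t"],np.round(s["R"],3).tolist())
pickle.dump(d,open("s0.pkl","wb"))
print(ctrl.current_clock(),ctrl.current_orientation())
E
```

```text
pics
scene 546.2759123278302 546.2759123278302 282.23275881984915 208.26144481882866 C [0.06722247 0.70382615 0.50826128] [[-0.797, -0.604, -0.012], [-0.304, 0.418, -0.856], [0.522, -0.679, -0.517]]
top 423.806655125504 423.806655125504 281.97211275011955 204.21355021419132 C [0.374505   0.09599292 0.89431731] [[0.025, -0.999, 0.021], [-0.989, -0.028, -0.142], [0.143, -0.018, -0.99]]
0.1 [ 9.79692240e-01  2.00505520e-01 -6.09337039e-06 -8.06897783e-04]
```

View pics/top0.png

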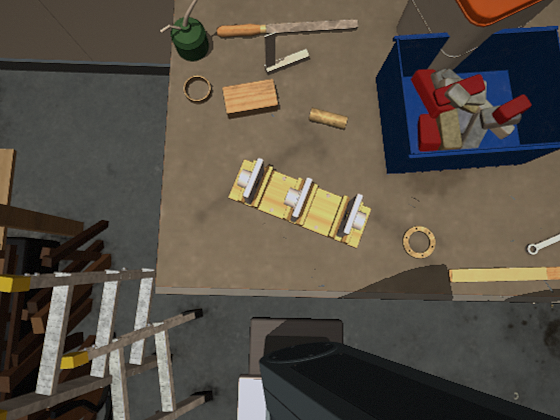

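View pics/scene0.png

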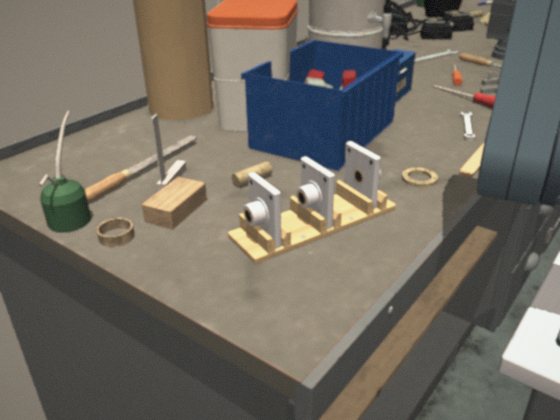

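Top view: rack centre is near (300,203). Bosses at (245,180) and (293,198) point left. The hub at (354,215) has its boss pointing right at (360,220), so that is the odd one, in the slot nearest the robot (rack −y). The scene view agrees: the far-right hub shows its flat face. Next I'll measure from a crop.

```bash
python3 - <<'E'
import cv2,pickle
d=pickle.load(open("s0.pkl","rb"))
a=d["top"]["pixels"][150:255,222:382,::-1];b=d["scene"]["pixels"][135:260,220:400,::-1]
a=cv2.resize(a,(800,525),interpolation=cv2.INTER_CUBIC);cv2.imwrite("pics/c1.png",a)
cv2.imwrite("pics/c2.png",cv2.resize(b,None,fx=4.4,fy=4.4,interpolation=cv2.INTER_CUBIC))
E
```

```text
(no output)
```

View pics/c1.png

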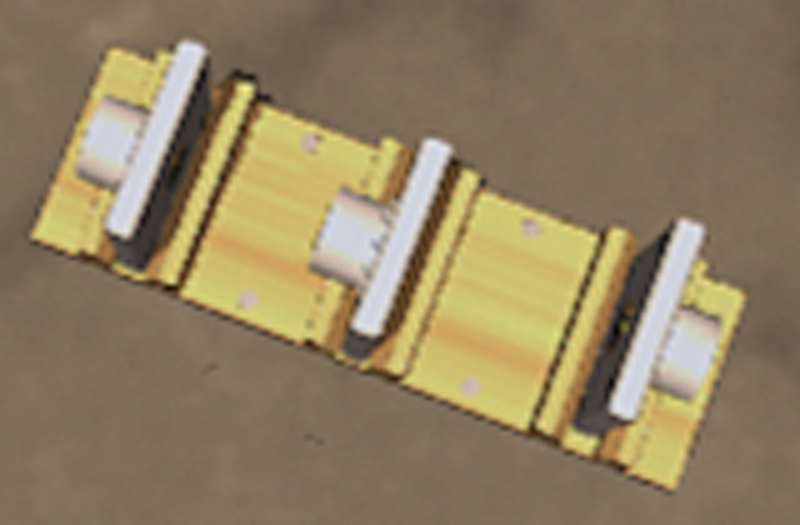

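View pics/c2.png

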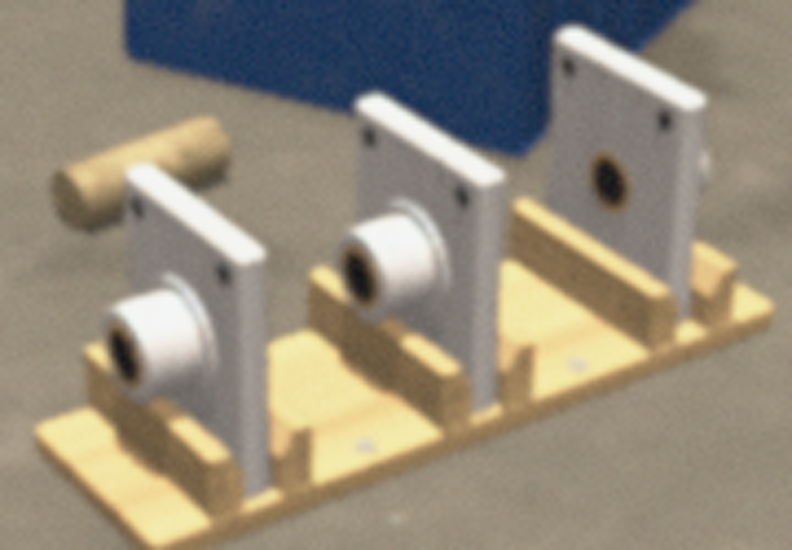

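Crops: top edges of the hubs are at crop-1 centres (157,140), (402,240) and (657,320, odd). Rack corners are at (112,47), (745,292), (672,490), (32,240). The odd hub's top edge in crop 2 is centred near (632,66).

```bash
cat > h.py <<'E'
import numpy as np,cv2
from scipy.spatial.transform import Rotation as Ro
def ray(s,u,v):
    R=np.array(s["R"]);C=-R.T@np.array(s["t"])
    return C,R.T@np.array([(u-s["cx"])/s["fx"],(v-s["cy"])/s["fy"],1])
def cast(s,u,v,z):
    C,d=ray(s,u,v);return C+d*(z-C[2])/d[2]
def white_bar(img,box):
    x0,x1,y0,y1=box;p=img[y0:y1,x0:x1].astype(int)
    m=((p.min(2)>195)&(p.max(2)-p.min(2)<40)).astype(np.uint8)
    return m
E
python3 - <<'E'
from h import *
import pickle
from bench import ctrl
d=pickle.load(open("s0.pkl","rb"));T=d["top"];S=d["scene"]
f=lambda x,y,z:cast(T,222+(x+.5)/5-.5,150+(y+.5)/5-.5,z)
g=lambda x,y,z:cast(S,220+(x+.5)/4.4-.5,135+(y+.5)/4.4-.5,z)
H=[[(180,42),(207,48),(132,238),(107,230)],[(425,140),(453,148),(380,340),(352,332)],[(680,222),(705,228),(635,420),(608,412)]]
G=[[(128,170),(148,165),(265,250),(248,262)],[(357,100),(375,94),(503,176),(488,186)],[(558,34),(578,28),(705,98),(690,108)]]
for q,k in zip(H,G):
    P=np.array([f(*c,.112) for c in q]);ax=P[:2].mean(0)-P[2:].mean(0)
    Q=np.array([g(*c,.112) for c in k])
    print("hub",P.mean(0).round(4),"len",np.linalg.norm(ax).round(4),"yaw",np.degrees(np.arctan2(ax[1],ax[0])).round(2),"scene",Q.mean(0).round(4))
P=np.array([f(*c,.010) for c in[(112,47),(745,292),(672,490),(32,240)]])
e=(P[0]+P[3]-P[1]-P[2])/2
print("rack",P.mean(0).round(4),"len",np.linalg.norm(e),"yaw",np.degrees(np.arctan2(e[1],e[0]))-90)
c=P.mean(0);e/=np.linalg.norm(e)
for k in(1,0,-1):print((c+.1*k*e).round(4))
from bench import ctrl
y=np.arctan2(e[1],e[0])-np.pi/2
for add in(0,np.pi,-np.pi):
    r=(Ro.from_euler('z',y+add)*Ro.from_euler('x',np.pi)).as_quat()
    for z in(.081,.25):
        print(add,z,ctrl.inverse_kinematics(list((c-.1*e)[:2])+[z],r))
E
```

```text
hub [0.5369 0.1379 0.112 ] len 0.0775 yaw -19.03 scene [0.5362 0.1386 0.112 ]
hub [0.5013 0.0447 0.112 ] len 0.078 yaw -19.48 scene [0.502  0.0451 0.112 ]
hub [ 0.4736 -0.051   0.112 ] len 0.0772 yaw -20.07 scene [ 0.4732 -0.0516  0.112 ]
rack [0.5063 0.0436 0.01  ] len 0.28818301247639333 yaw -19.883494217030147
[0.5403 0.1377 0.01  ]
[0.5063 0.0436 0.01  ]
[ 0.4723 -0.0504  0.01  ]
0 0.081 [-3.41803721e-01  2.71008661e-01  1.89529853e+00 -4.44089210e-16
  9.75285461e-01  1.57602505e+00]
0 0.25 [-3.41803721e-01  1.01186839e-01  1.65214201e+00 -4.44089210e-16
  1.38826380e+00  1.57602505e+00]
3.141592653589793 0.081 [-0.34180372  0.27100866  1.89529853  0.          0.97528546 -1.56556761]
3.141592653589793 0.25 [-0.34180372  0.10118684  1.65214201  0.          1.3882638  -1.56556761]
-3.141592653589793 0.081 [-0.34180372  0.27100866  1.89529853  0.          0.97528546 -1.56556761]
-3.141592653589793 0.25 [-0.34180372  0.10118684  1.65214201  0.          1.3882638  -1.56556761]
```

The odd hub is at (0.473, -0.051), yaw −20°, and both wrist solutions are in range. Grasp and lift next.

```bash
python3 - <<'E'
from h import *
from bench import ctrl
p=[.4733,-.0511];r=(Ro.from_euler('z',np.radians(-19.9)+np.pi)*Ro.from_euler('x',np.pi)).as_quat()
ctrl.reach(p+[.19],r); ctrl.grip(.045)
print(ctrl.movel(p+[.084],vel=.1,force_limit=15),ctrl.current_eef_pos())
ctrl.grip(0); ctrl.dwell(.2)
print(ctrl.current_grip_width(),ctrl.current_grasp_force(),ctrl.current_ft_force())
if ctrl.current_grip_width()>.008:
    print(ctrl.movel(p+[.184],vel=.1,force_limit=25),ctrl.current_eef_pos(),ctrl.current_ft_force(),ctrl.current_grip_width())
print(ctrl.current_clock(),ctrl.current_joints())
s=ctrl.snapshot("scene");cv2.imwrite("pics/l.png",s["pixels"][:,:,::-1])
E
```

```text
False [ 0.47378535 -0.05126853  0.08451795]
0.012040032915744108 29.992025792598724 [-0.30635031 -0.18759595  1.83268557]
False [ 0.47276334 -0.05091381  0.18327225] [-0.21520234 -0.04986048 -3.91686102] 0.01169654080190079
6.0917 [-3.42464484e-01  1.54002928e-01  1.75905077e+00  3.38400830e-06
  1.23006692e+00 -1.56595992e+00]
```

View pics/l.png

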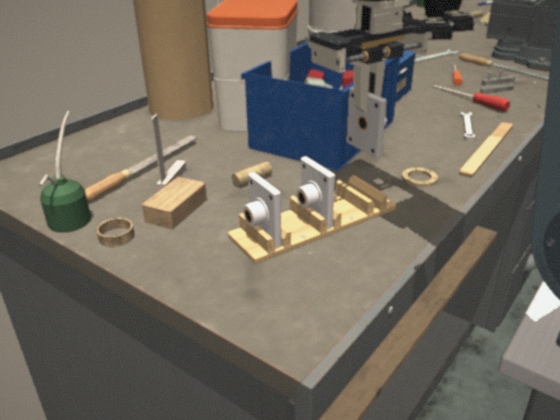

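The hub hangs level in the gripper at (367,125), with its flat face toward the camera. Now I'll turn the wrist half a turn and lower it into the now-empty slot.

```bash
python3 - <<'E'
from h import *
from bench import ctrl
q=list(ctrl.current_joints());q[5]+=np.pi
ctrl.move_joints(q)
p=[.4729,-.0510]
print(ctrl.current_grip_width(),ctrl.current_eef_pos())
s=ctrl.snapshot("scene");cv2.imwrite("pics/f.png",cv2.resize(s["pixels"][20:260,200:440,::-1],None,fx=2.4,fy=2.4))
print(ctrl.movel(p+[.115],vel=.1,force_limit=15),ctrl.current_eef_pos())
print(ctrl.movel(p+[.0825],vel=.03,force_limit=10),ctrl.current_eef_pos(),ctrl.current_ft_force(),ctrl.current_ft_torque())
print(ctrl.current_clock())
s=ctrl.snapshot("scene");cv2.imwrite("pics/d.png",cv2.resize(s["pixels"][20:260,200:440,::-1],None,fx=2.4,fy=2.4))
E
```

```text
0.011659555170840647 [ 0.47274082 -0.05093038  0.18317313]
False [ 0.47336611 -0.05115124  0.11545331]
True [ 0.47247544 -0.05090393  0.08407332] [-1.04557861  0.15907078  4.71521229] [ 0.10014007  0.03193667 -0.04356824]
10.6333
```

View pics/d.png

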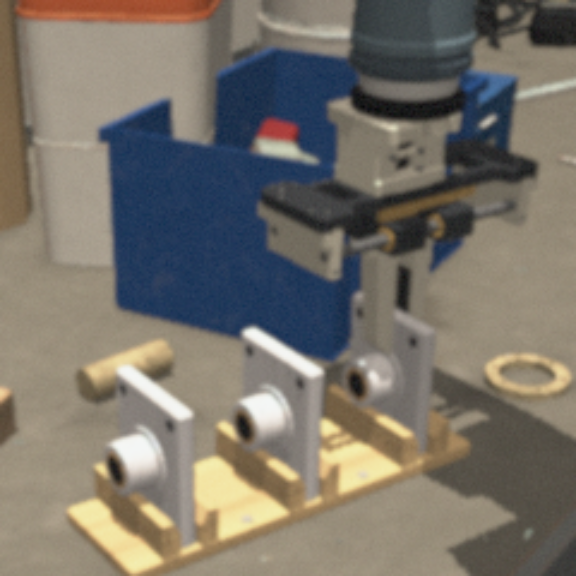

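The boss now points like the others, at (365,378) in the crop. Contact came at the grasp height, so the hub is on the slot floor. I'll release, retreat and check.

```bash
python3 - <<'E'
from h import *
from bench import ctrl
import pickle
ctrl.grip(.045); ctrl.dwell(.2)
p=[float(v) for v in ctrl.current_eef_pos()]
ctrl.movel([p[0],p[1],.2],vel=.12)
q=list(ctrl.current_joints());q[0]-=.9;ctrl.move_joints(q);ctrl.dwell(.3)
d={n:ctrl.snapshot(n) for n in("top","scene")};pickle.dump(d,open("s1.pkl","wb"))
a=d["top"]["pixels"][150:255,222:382,::-1];b=d["scene"]["pixels"][135:260,220:400,::-1]
a=cv2.resize(a,(400,300),interpolation=cv2.INTER_CUBIC)if 0 else cv2.resize(a,(640,420),interpolation=cv2.INTER_CUBIC)
cv2.imwrite("pics/e1.png",a);cv2.imwrite("pics/e2.png",cv2.resize(b,None,fx=4.4,fy=4.4,interpolation=cv2.INTER_CUBIC))
print(ctrl.current_clock(),ctrl.current_ft_force())
E
```

```text
14.6667 [ 0.52589176 -0.13863363 -0.2038677 ]
```

View pics/e1.png

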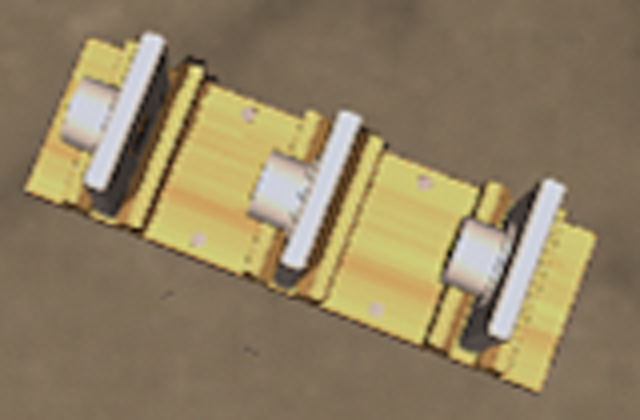

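View pics/e2.png

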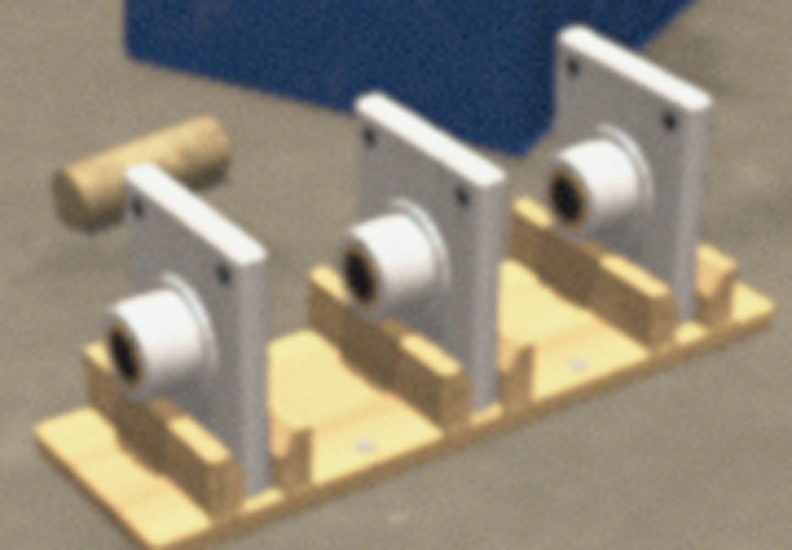

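All three bosses point the same way. The flipped hub's top edge, with a corner at about (560,33) in the scene crop, is at its original height, and the other two hubs haven't moved. Handing in.

```bash
python3 -c "
from bench import ctrl
print(ctrl.finish_job())"
```

```text
the job is handed in; nothing more can be done
None
```

The odd hub is flipped and back fully home in its own slot with its boss matching the other two, which were left where they stood; the job was handed in at about 15 s of the 38 s allowed.

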